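Lock up the jewellery case for transport

TASK

The market stall is packing up. Take the little bead jar out of the open jewellery case and stand it upright, wholly on the square cork mat, so that the lid can close; then shut the lid fully, and only after that push both lock slides on the case's front ledge fully home against their end stops. Leave everything else on the table and in the case where it is, and do not knock the jar over.

Things in the scene. Friction and masses are not known exactly. Their poses are not given: they have to be found in the camera images.
- case: Dark wooden jewellery case, fixed. Origin: underside centre of its tray; x points (roughly) away from the robot towards the ledge, y left, z up. Tray 160 mm (x) by 260 mm (y), 45 mm high, walls 6 mm, inner floor 7 mm above the table. Brooches at the back are part of it. Beyond the tray's far wall (x 80 to 130 mm) lies a ledge 260 mm long, 25 mm high, with a 31 mm high lip at its far edge.
- ledge (a point): Middle of the ledge's top, at x = 108 mm, y = 0, 25 mm above the table in the case's frame. Through it, parallel to the case's y, run two slide tracks, one in each half. Each ends near the middle at a fixed dark steel end stop block, 49 mm high, from y = 30 to 44 mm (left) and -30 to -44 mm (right).
- lid (a joint): Angle of the lid (wooden frame, clear panel, 6 mm thick, 260 mm wide, 164 mm from hinge to free edge). 0 = shut, positive = open, pi/2 = upright; starts 1.2 to 1.4. The stiff hinge (0.2 N m) keeps the lid where it is left. Shut it by pushing its outer face (facing the robot when open) over and down, under 5 N near the free edge.
- lid_hinge (a point): Middle of the hinge axis, which runs along the case's y on the robot's side of the tray: x = -80 mm, 45.5 mm above the table, at the level of the shut lid's underside.
- lid_edge (a point): Middle of the lid's free edge, on its outer (upper when shut) face, 164 mm from the hinge. When shut it lies at x = 84 mm, 51.5 mm above the table.
- slide_left (a joint): Travel of the left lock slide: 0 = outer end of its track, 0.065 m = home, touching the end stop. It moves in the case's -y direction, towards the middle. Starts between 0 and 0.03 m. Needs about 2 N to move and stays where it is left.
- slide_left_top (a point): Centre of the top of the left slide's grip: upright steel block 12 mm (along travel) by 18 mm, top 56 mm above the table; its foot, 22 mm along the travel and 4 mm high, starts 28 mm above the table. In the case's frame x = 108 mm and y = 115 mm at travel 0, 50 mm at home. The thin bolt on it cannot be felt.
- slide_right (a joint): Travel of the right lock slide: mirror image of the left; 0 = outer end, 0.065 m = home at the end stop; moves in the case's +y direction, towards the middle. Same force and start range.
- slide_right_top (a point): Centre of the top of the right slide's grip, the same as the left's: y = -115 mm at travel 0, -50 mm at home, x = 108 mm in the case's frame.
- jar: Small round closed bead jar with a steel cap, 32 mm in diameter, 62 mm high, 70 to 140 g. Origin: underside centre; z along its axis. It starts upright on the tray's floor, at x 30 to 45 mm and within 70 mm either side of y = 0 in the case's frame, and stands above the rim, so the lid cannot shut on it.
- mat: Square cork mat, 120 by 120 mm, 4 mm thick, fixed to the table, to the left or right of the case. Origin: centre of its underside; x and y along its sides.
- plate: Bystander, fixed: empty white round plate, 120 mm across, 18 mm high, on the other side of the case from the mat. Origin: centre of its underside.
- bead_cup: Bystander: low clear cup of beads, 44 mm across, 16 mm high, loose in the tray near the hinge; it fits under the shut lid. Origin: underside centre.
- bead_cup2: Bystander: the same kind of cup, on the table beyond the case. Origin: underside centre.
- star: Bystander: white six-armed bead star, 96 mm across, lying flat, 6 mm thick, between the robot and the case. Origin: underside centre.
- heart: Bystander: white bead heart outline, about 60 mm, lying flat, 8 mm thick, between the robot and the case. Origin: underside centre.
- spool: Bystander: spool of copper wire, 50 mm across, 42 mm high, standing beside one end of the ledge (left or right). Origin: underside centre.
- glue: Bystander: tall slim white bottle of craft glue, 40 mm across, 145 mm high, easily knocked over, standing beside the other end of the ledge, its axis 226 to 235 mm from the case's middle along y. Origin: underside centre.
- tin: Bystander: closed aluminium tin, 60 by 45 mm, 30 mm high. Origin: underside centre.

How it is judged (in metres and radians):
On the way, in this order (a step that is already met when the one before it is completed fails the run):
1. the jar stands released, upright and wholly on the cork mat (x of jar in the frame of mat between -0.046 and 0.046 m and y of jar in the frame of mat between -0.046 and 0.046 m and height (world z) of jar below 0.009 m and angle between jar's own z axis and vertical below 0.1 rad and linear speed of jar below 0.03 m/s and contact force between the fingers and jar below 0.1 N), for 0.2 s.
2. the lid is fully shut (value of joint lid below 0.04 rad), for 0.2 s.
3. both lock slides are home (value of joint each of slide_left, slide_right above 0.0615 m and value of joint lid below 0.04 rad), for 0.2 s.
At the end, for the whole second after the job is handed in: The jar stands upright (within 0.1 rad), at rest and released, its centre within 46 mm of the mat's centre along each side of the mat; the lid is shut (below 0.04 rad); both slides are within 3.5 mm of their end stops (all of step 1 and all of step 3); the robot touches nothing.
It fails at once if the jar is tipped over (angle between jar's own z axis and vertical above 0.7 rad).
It fails at once if a lock slide is pushed towards home (past 45 mm) while the lid is still open (value of joint any of slide_left, slide_right above 0.045 m and value of joint lid above 0.15 rad).
It fails at once if another thing is moved by more than 25 mm or tipped over (distance of any of bead_cup, bead_cup2, star, heart, spool, glue, tin from where it was at the start of the episode above 0.025 m or angle between any of bead_cup, bead_cup2, star, heart, spool, glue, tin's own z axis and vertical above 0.5 rad).
It also fails if it takes over 72 s, if anything falls off the work surface, if the arm or the gripper's body presses on something with over 40 N, if the wrist force passes 120 N, or if a joint passes its speed limit or range.

ROBOT

A 7-joint arm with a two-finger parallel gripper is mounted at the origin on the work surface. World frame = base frame: x ahead of the robot, y to its left, z up, the work surface at z = 0. Lengths are in mm, angles in rad, forces in N, time in s.
With the tool pointing down it reaches from about 400 to 900 mm from the base axis. Payload 5.6 kg.
Tool frame: the origin (TCP) lies midway between the tips of the shut fingers; the grasp point (between the pads) lies 19 mm behind it; z points along the fingers, y is the line along which they close (so a half turn about z gives the same grasp; the last joint's range is limited). The gripper opens to 92 mm and grips with 3 to 60 N. Pads are 20 mm wide; open, the fingers measure 128 mm over their backs; the gripper's body (75 mm by 189 mm) begins 69 mm behind the grasp point.
Start: joints at [1.148, 0.468, -0.012, 1.603, 0.006, 1.071, -0.056], TCP at [240.937, -603.705, 182.092] pointing down, gripper open.
Joint ranges: [-2.53, 2.53], [-0.31, 2.02], [-1.57, 1.55], [0.28, 2.44], [-1.29, 4.43], [0.15, 1.84], [-2.92, 2.92]. Speed limits (rad/s): [2.57, 2.57, 3.14, 3.14, 3.14, 3.14, 3.14].

INTERFACE

Orientations are given as a rotation vector (axis times angle).
In Python, from cell import robot, grip, kin, viewer gives the robot as it stands. Calls block until the motion is done:
- robot.movep(position, orientation): joint-space move of the TCP to a pose.
- robot.servo_line(position, feed=150, rotation=None): straight line of the TCP; rotation=None keeps the orientation; feed is the mean speed in mm/s.
- robot.goto_joints(angles): joint-space move.
- grip(opening, newtons=None): opening from 0.0 (shut) to 1.0 (fully open); newtons is the grip in N (None keeps the last); returns when the fingers have stopped.
- robot.hold(seconds).
- kin.ik(position, orientation): joint angles nearest the present ones, or None.
- robot.observe(): the state.
- viewer.read_camera(name): name is "scene" or "top"; returns the picture (400x640x3 uint8, red, green, blue); there is no depth.
- viewer.camera_info(name): a dict with "camera_matrix" (3x3 intrinsics, pixels), "R" (3x3) and "t" (3): a world point X has camera coordinates R X + t. Camera axes: x right, y down, z forward; pixel columns grow to the right and rows downward; lengths in mm; the calibration is good to about 2 mm. A picture is of the moment at which its call begins. camera_info takes no time and is no camera call.
A pose or a line that the arm cannot do raises robot.IKError and nothing moves.
- robot.job_done(): hands the job in; it is judged then, once.
Trained networks look in the newest picture that a camera, given by its name, has taken for a name from the list of things; names that differ only in an ending like _2 or _b are one class to them, and where a whole thing is asked for, a point or a joint stands for the part that bears it (a point fixed in the world has none). Each returns a list of dicts, best first, with "confidence" (0 to 1); they miss things now and then, are a little off and sometimes report something else, mostly with a low value. They report only what shows in the picture. A call takes as long as a camera call.
- viewer.silhouettes(name, camera): "mask" (400x640 bool, what is visible of it).
- viewer.pinpoint(name, camera): "at" ([x, y, z] in mm, in the coordinates of the camera as it stood for that picture, good to about 4 mm: a listed point, or the origin of a listed thing).
The state is a dict: "t": time; "joints": joint angles; "joint_velocities": joint speeds; "joint_torque": joint torques, N m; "tcp_pos": TCP position; "tcp_rot": TCP orientation; "contact_force": force on the tool from outside, world axes, zero at the start; "wrist_torque": the same for the moment, N m; "grip_width": opening from 0.0 (shut) to 1.0 (fully open); "grip_force": force on a finger pad.
Only numpy, scipy, OpenCV 4.12 (cv2) and the standard library are available. Lean on these libraries where they do the work, as an engineer would, in place of code of your own. Each camera call takes 0.05 s, during which the arm holds its last target. There are 200 camera calls.

## Working session

There is one attempt and no reset: what is moved stays moved. The work goes in short steps, each a Python script; the robot and the scene stay as the last script left them, time stands still between calls to the robot, and variables do not carry over. Pictures are saved under pics/ and viewed, at most 10 in all, crops included, and the job is handed in when it is done.

```bash
ls; mkdir -p pics; cat > h.py <<'E'
import numpy as np, cv2
from cell import robot, grip, kin, viewer
def towld(cam,p):
    c=viewer.camera_info(cam); return np.array(c["R"]).T@(np.array(p)-np.array(c["t"]))
def pix(cam,X):
    c=viewer.camera_info(cam); v=np.array(c["camera_matrix"])@(np.array(c["R"])@np.array(X)+np.array(c["t"])); return v[:2]/v[2]
def save(cam,fn):
    im=viewer.read_camera(cam); cv2.imwrite(fn,im[:,:,::-1]); return im
E
python3 - <<'E'
from h import *
ims={c:save(c,f"pics/{c}0.png") for c in("top","scene")}
cv2.imwrite("pics/both0.png",np.vstack([ims["top"],ims["scene"]])[:,:,::-1][:, :])
for c in("top","scene"):
    i=viewer.camera_info(c);print(c,-np.array(i["R"]).T@i["t"])
    for n in "case ledge lid_hinge lid_edge slide_left_top slide_right_top jar mat plate bead_cup bead_cup2 star heart spool glue tin".split():
        print(c,n,[(np.round(towld(c,d["at"])).tolist(),round(d["confidence"],2),np.round(pix(c,towld(c,d["at"]))).tolist()) for d in viewer.pinpoint(n,c)[:3]])
print(robot.observe())
E
```

```text
pics
top [ 493.93932227  -19.97973299 1117.45396864]
top case [([551.0, -6.0, 5.0], 0.76, [326.0, 220.0]), ([692.0, -207.0, 3.0], 0.45, [402.0, 167.0])]
top ledge [([657.0, 13.0, 28.0], 0.76, [318.0, 178.0])]
top lid_hinge [([478.0, -26.0, 48.0], 0.67, [333.0, 249.0])]
top lid_edge [([523.0, -19.0, 201.0], 0.63, [330.0, 229.0])]
top slide_left_top [([638.0, 118.0, 58.0], 0.48, [276.0, 184.0])]
top slide_right_top [([683.0, -86.0, 56.0], 0.62, [357.0, 167.0])]
top jar [([597.0, 7.0, 8.0], 0.54, [320.0, 202.0]), ([489.0, -323.0, -1.0], 0.39, [448.0, 244.0])]
top mat [([490.0, -320.0, -2.0], 0.75, [447.0, 244.0])]
top plate [([497.0, 322.0, 1.0], 0.74, [200.0, 240.0]), ([493.0, -321.0, -2.0], 0.58, [447.0, 243.0])]
top bead_cup [([792.0, 6.0, -0.0], 0.49, [321.0, 130.0])]
top bead_cup2 [([792.0, 6.0, -0.0], 0.49, [321.0, 130.0])]
top star []
top heart [([354.0, 141.0, 2.0], 0.62, [268.0, 296.0]), ([491.0, -320.0, -2.0], 0.44, [447.0, 244.0])]
top spool [([617.0, 243.0, 3.0], 0.65, [231.0, 195.0]), ([372.0, -193.0, 3.0], 0.51, [398.0, 290.0])]
top glue [([695.0, -207.0, 4.0], 0.85, [402.
[... 1579 characters left out ...]
09, -0.01159879,  1.60269062,  0.005993  ,
        1.07139286, -0.05629392]), 'joint_velocities': array([-1.53264434e-04, -1.47098614e-04, -8.62321594e-04, -2.78753878e-04,
       -1.70132404e-04, -3.58982787e-05,  2.95722067e-04]), 'joint_torque': array([-1.97935206e-04, -5.20405447e+01, -1.23937902e-02, -2.44049782e+01,
       -5.66486805e-02,  1.13804758e-02,  2.75007426e-05]), 'tcp_pos': array([ 240.92993419, -603.71432551,  182.0864508 ]), 'tcp_rot': array([ 3.08510826e+00,  5.92861765e-01, -4.08669458e-05]), 'contact_force': array([-0.20847353, -0.00721134,  0.36998802]), 'wrist_torque': array([-0.01179596, -0.0208746 ,  0.0132927 ]), 'grip_force': 0.0, 'grip_width': 1.003000391172543}
```

View pics/top0.png

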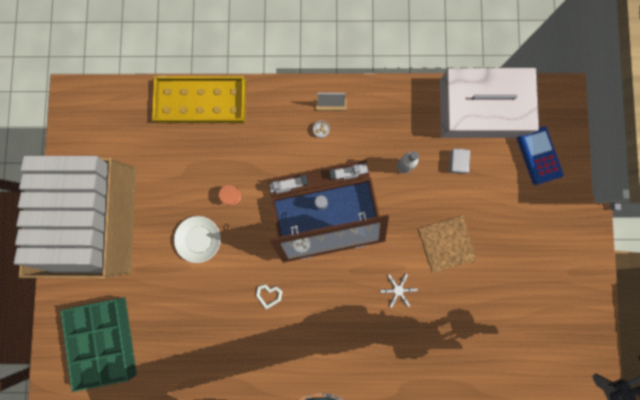

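View pics/scene0.png

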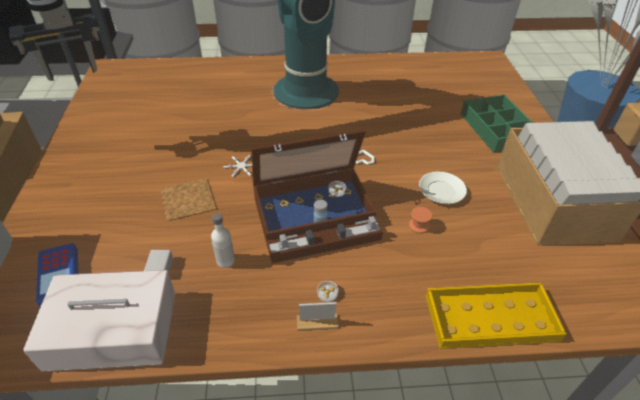

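The top view shows the open case with the jar at (320,202), the mat at (447,244), the glue at (408,160) and the slide grips at about (285,184) and (350,170). The scene view agrees: jar (320,211), mat (188,198), glue (222,242). Both networks put the case at about (552,-8). Next I'll fit the case pose and the jar from both views.

```bash
cat > fit.py <<'E'
from h import *
from scipy.optimize import least_squares, minimize
import json
P={}; 
for k in range(3):
  for c in("top","scene"):
    viewer.read_camera(c)
    for n in "case ledge lid_hinge lid_edge slide_left_top slide_right_top mat bead_cup glue jar".split():
        for d in viewer.pinpoint(n,c):
            if d["confidence"]>.4: P.setdefault(n,[]).append(towld(c,d["at"]))
M={}
for n,v in P.items():
    v=np.array(v); m=np.median(v,0); v=v[np.linalg.norm(v-m,axis=1)<15] if len(v) else v
    M[n]=v.mean(0) if len(v) else m; print(n,len(v),M[n].round(1),v.std(0).round(1) if len(v) else '')
def res(q):
    x,y,w,a,tl,tr=q; C,S=np.cos(w),np.sin(w)
    loc=dict(case=(0,0,0),ledge=(108,0,25),lid_hinge=(-80,0,45.5),
      lid_edge=(-80+164*np.cos(a)-6*np.sin(a),0,45.5+164*np.sin(a)+6*np.cos(a)),
      slide_left_top=(108,115-tl,56),slide_right_top=(108,-115+tr,56))
    return np.concatenate([np.array([x+C*p[0]-S*p[1],y+S*p[0]+C*p[1],p[2]])-M[n] for n,p in loc.items() if n in M])
s=least_squares(res,[552,-8,.21,1.27,9,15],loss="soft_l1",f_scale=3); print("case",s.x.round(3)); print(res(s.x).reshape(-1,3).round(1))
json.dump(dict(case=s.x.tolist(),mat=M["mat"].tolist()),open("fit.json","w"))
# jar: fit a cylinder (x,y,base z) to the masks of both views
t=np.linspace(0,2*np.pi,24); masks={}
for c in("top","scene"):
    for d in viewer.silhouettes("jar",c):
        m=d["mask"]; ys,xs=np.nonzero(m); print(c,round(d["confidence"],2),m.sum(),xs.min(),xs.max(),ys.min(),ys.max())
        if abs(xs.mean()-320)<12 and abs(ys.mean()-206)<14 and m.sum()<900 and c not in masks: masks[c]=m
def cost(q):
    r=0
    for c,m in masks.items():
        pts=np.array([pix(c,(q[0]+16*np.cos(u),q[1]+16*np.sin(u),q[2]+z)) for u in t for z in(0,62)])
        h=cv2.convexHull((pts*16).round().astype(np.int32)); im=np.zeros((400*4,640*4),np.uint8)
        cv2.fillConvexPoly(im,(h//4),1) ; im=cv2.resize(im.astype(np.float32),(640,400),interpolation=cv2.INTER_AREA)
        r+=np.abs(im-m).sum()/m.sum()
    return r
x0=np.array([597,8,7.]); f=minimize(cost,x0,method="Nelder-Mead",options=dict(initial_simplex=x0+np.vstack([[0,0,0],np.eye(3)*8]),maxiter=150))
print("jar",f.x.round(1),f.fun,masks.keys())
E
python3 fit.py
```

```text
case 6 [553.8  -8.7   1.2] [0.8 2.2 2.1]
ledge 6 [659.2  13.9  25.4] [3.4 1.4 2.3]
lid_hinge 6 [477.  -26.3  47.5] [1.5 2.9 2.2]
lid_edge 5 [522.  -16.8 203.1] [1.2 1.3 0.8]
slide_left_top 5 [637.8 118.8  56.5] [1.6 1.4 1.3]
slide_right_top 6 [680.2 -85.   57.4] [1.8 3.2 1.3]
mat 5 [ 488.9 -320.8   -1.6] [1.1 2.3 0.6]
bead_cup 6 [792.2   7.9   1.6] [1.2 1.2 1.7]
glue 5 [ 692.9 -211.7    0.8] [1.1 2.7 2.7]
jar 6 [595.9   8.1   7.1] [1.9 1.4 0.8]
case [ 5.54238e+02 -9.22000e+00  2.11000e-01  1.24500e+00  7.29000e+00
  1.44930e+01]
[[ 0.4 -0.5 -1.2]
 [ 0.6 -0.5 -0.4]
 [-1.   0.3 -2. ]
 [-0.2  0.7 -0.3]
 [-0.5 -0.1 -0.5]
 [ 0.7  0.1 -1.4]]
top 0.66 133 315 327 196 208
scene 0.69 265 314 326 200 221Traceback (most recent call last):
  File "fit.py", line 37, in <module>
    x0=np.array([597,8,7.]); f=minimize(cost,x0,method="Nelder-Mead",options=dict(initial_simplex=x0+np.vstack([[0,0,0],np.eye(3)*8]),maxiter=150))
                               ~~~~~~~~^^^^^^^^^^^^^^^^^^^^^^^^^^^^^^^^^^^^^^^^^^^^^^^^^^^^^^^^^^^^^^^^^^^^^^^^^^^^^^^^^^^^^^^^^^^^^^^^^^^^^^^^^^^^
    res = _minimize_neldermead(fun, x0, args, callback, bounds=bounds,
                               **options)
    fxr = func(xr)
    fx = function(np.copy(x), *(wrapper_args + args))
  File "fit.py", line 32, in cost
    pts=np.array([pix(c,(q[0]+16*np.cos(u),q[1]+16*np.sin(u),q[2]+z)) for u in t for z in(0,62)])
                  ~~~^^^^^^^^^^^^^^^^^^^^^^^^^^^^^^^^^^^^^^^^^^^^^^^^
  File "h.py", line 6, in pix
    c=viewer.camera_info(cam); v=np.array(c["camera_matrix"])@(np.array(c["R"])@np.array(X)+np.array(c["t"])); return v[:2]/v[2]
ValueError: time passes only in moves, steps and waits
```

The two views agree: the jar's base is at (596, 8, 7), which matches the tray floor height, and the case fit residuals are under 2 mm. I'll check the jar by triangulating its mask centres, then grasp it.

```bash
cat >> h.py <<'E'
import json
from scipy.spatial.transform import Rotation as Ro
F=json.load(open("fit.json")); cx,cy,W,LA,TL,TR=F["case"]
def w(x,y,z): return np.array([cx+np.cos(W)*x-np.sin(W)*y, cy+np.sin(W)*x+np.cos(W)*y, z])
def down(yaw): return (Ro.from_euler("z",yaw)*Ro.from_euler("x",np.pi)).as_rotvec()
def st(tag):
    o=robot.observe(); print(tag,"t",round(o["t"],2),"tcp",o["tcp_pos"].round(1),"F",np.round(o["contact_force"],1),"gw",round(o["grip_width"],3),"gf",round(o["grip_force"],1)); return o
E
python3 - <<'E'
from h import *
Ps=[];uv=[]
for c,p in(("top",(321,202)),("scene",(320,210.5))):
    i=viewer.camera_info(c); Ps.append(np.array(i["camera_matrix"])@np.c_[i["R"],i["t"]]); uv.append(np.array(p,float).reshape(2,1))
X=cv2.triangulatePoints(*Ps,*uv); print("jar mid",(X[:3]/X[3]).ravel().round(1))
jar=np.array([596,8,7.]); d=jar[:2]-[cx,cy]; print("jar in case",np.cos(W)*d[0]+np.sin(W)*d[1],-np.sin(W)*d[0]+np.cos(W)*d[1])
r=down(W); 
for z in(29,250): print(kin.ik([596,8,z],r))
print(kin.ik([*F["mat"][:2],27],r))
grip(0.75)
robot.movep([596,8,250],r); st("above")
robot.servo_line([596,8,110],feed=150)
im=save("scene","pics/s1.png"); cv2.imwrite("pics/s1c.png",cv2.resize(im[100:280,220:420,::-1],(800,720))[:600])
st("pre")
E
```

```text
jar mid [594.3   5.3  45.9]
jar in case 44.4407054719906 8.098951522780325
[ 0.14383749  0.59368421 -0.28082889  1.82887844  0.22930732  0.75063465
 -1.61986685]
[ 0.29192555  0.3623993  -0.46687514  1.63995409  0.17340985  1.18052926
 -1.57500535]
[ 0.58309819  0.56129342 -0.07723733  1.86898349  0.06278484  0.71363616
 -0.88977765]
above t 8.13 tcp [596.    6.7 249.8] F [-0.7  0.6  0.4] gw 0.747 gf 0.0
pre t 9.27 tcp [596.9   8.1 111.1] F [-0.2 -0.1 -0.2] gw 0.753 gf 0.0
```

View pics/s1c.png

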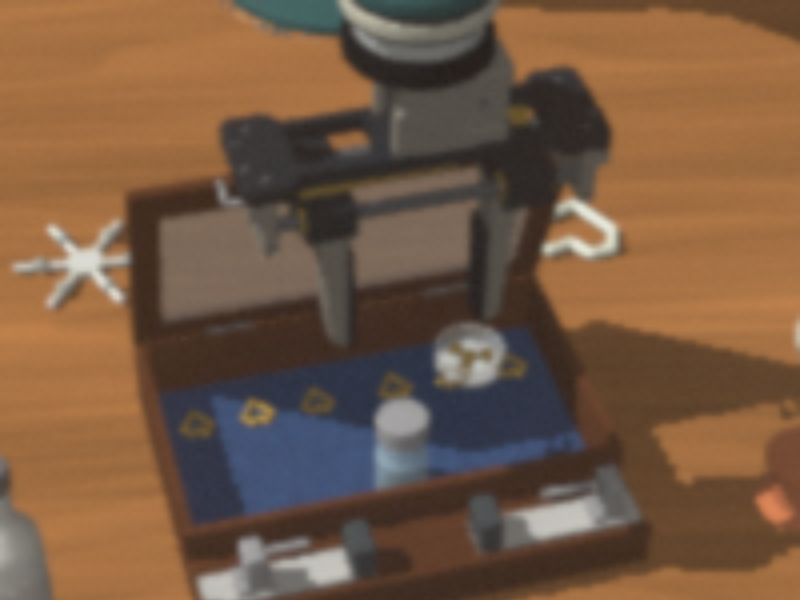

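The crop shows the open fingers either side of the jar (cap at about (403,420)), with the tray clear around it. I'll grasp, lift and carry it high over the lid to the mat.

```bash
python3 - <<'E'
from h import *
r=down(W); m=F["mat"]
robot.servo_line([596,8,29],feed=100); st("down")
grip(0.2,15); o=st("grip"); assert o["grip_force"]>3
robot.servo_line([596,8,60],feed=60); robot.servo_line([596,8,250],feed=180); o=st("lift"); assert o["grip_force"]>3
robot.movep([m[0],m[1],250],r); st("over mat")
robot.servo_line([m[0],m[1],60],feed=180)
im=save("scene","pics/s2.png"); cv2.imwrite("pics/s2c.png",cv2.resize(im[100:280,120:320,::-1],(640,576)))
for z in(35,30,28,27,26,25,24):
    robot.servo_line([m[0],m[1],z],feed=40); robot.hold(.1); o=st(z)
    if o["contact_force"][2]>3: break
E
```

```text
down t 10.22 tcp [596.6   8.1  29.6] F [-0.1 -0.2  0.8] gw 0.752 gf 0.0
grip t 10.91 tcp [596.2   7.9  29.1] F [0.3 0.2 0.6] gw 0.322 gf 15.0
lift t 12.78 tcp [595.2   7.9 248.7] F [ 0.1  0.  -0.7] gw 0.319 gf 15.0
over mat t 14.08 tcp [ 489.9 -319.   249.9] F [ 0.7  0.  -1.2] gw 0.322 gf 15.0
35 t 16.22 tcp [ 489.1 -320.9   35.2] F [ 0.5  0.8 -0.8] gw 0.318 gf 15.0
30 t 16.59 tcp [ 488.8 -320.8   30. ] F [-0.3  0.2 -1.4] gw 0.318 gf 15.0
28 t 16.94 tcp [ 488.9 -320.7   28. ] F [ 0.4 -0.1 -2.3] gw 0.321 gf 15.0
27 t 17.29 tcp [ 489.  -320.9   27.1] F [-0.3  0.5 -0.9] gw 0.324 gf 15.0
26 t 17.64 tcp [ 489.7 -321.    27. ] F [-0.8  1.   5. ] gw 0.315 gf 15.0
```

View pics/s2c.png

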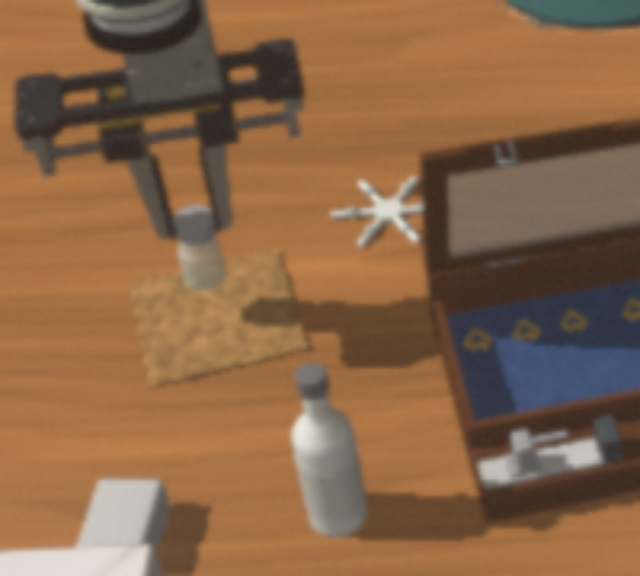

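The crop shows the jar upright in the fingers over the mat, and the force shows touchdown at TCP 27 mm, so the mat top is about 4 to 5 mm. I'll release, retreat and check.

```bash
python3 - <<'E'
from h import *
m=F["mat"]
grip(0.6); robot.servo_line([m[0],m[1],45],feed=60); robot.servo_line([m[0],m[1],270],feed=220); st("up")
for c in("scene","top"):
    im=save(c,f"pics/{c}3.png")
    for n in("jar","mat","lid_edge"): print(c,n,[(towld(c,d["at"]).round(1).tolist(),round(d["confidence"],2)) for d in viewer.pinpoint(n,c)[:2]])
r=down(W); h=w(-80,0,45.5)
def tip(a,R=140,off=0): # TCP so that the front corner of the tip (10 mm ahead) touches the outer face
    return w(-80+R*np.cos(a)-(6+off)*np.sin(a)-10, 0, 45.5+R*np.sin(a)+(6+off)*np.cos(a))
print(tip(LA),tip(LA,off=40),tip(0),[kin.ik(p,r) is not None for p in(tip(LA,off=40),tip(.6),tip(0))])
E
```

```text
up t 19.83 tcp [ 488.1 -320.4  268.6] F [-0.1 -0.7 -0.8] gw 0.6 gf 0.0
scene jar [([489.0, -320.4, 4.7], 0.69), ([660.3, 16.1, 20.6], 0.59)]
scene mat [([490.0, -319.7, -4.3], 0.82), ([793.0, 7.7, 2.8], 0.56)]
scene lid_edge [([706.9, -354.9, 0.7], 0.74), ([524.1, -13.1, 203.3], 0.55)]
top jar [([490.9, -321.9, 4.2], 0.65)]
top mat [([487.4, -323.1, -1.8], 0.98), ([478.9, -28.2, 49.4], 0.53)]
top lid_edge [([521.0, -16.5, 201.7], 0.75), ([791.3, 6.0, -0.7], 0.68)]
[504.47254101 -19.87066527 180.0608356 ] [467.41424434 -27.80172261 192.85852984] [603.13111351   1.24381828  51.5       ] [True, True, True]
```

The jar stands on the mat centre: (490,-321), base at 4.5 mm in both views. Now the lid.

```bash
python3 - <<'E'
from h import *
r=down(W)
def tip(a,R=140,off=0):
    return w(-80+R*np.cos(a)-(6+off)*np.sin(a)-10, 0, 45.5+R*np.sin(a)+(6+off)*np.cos(a))
grip(0.0)
p=tip(LA,off=40); robot.movep([p[0],p[1],290],r); robot.servo_line(p,feed=150); st("behind")
robot.servo_line(tip(LA,off=4),feed=80)
for a in np.linspace(LA,0.03,10):
    robot.servo_line(tip(a),feed=90); o=st(round(a,2))
    if np.linalg.norm(o["contact_force"])>25: print("high"); break
else:
    for dz in(1,0,-1,-2,-3):
        robot.servo_line(tip(0)+[0,0,dz],feed=20); robot.hold(.1); o=st(dz)
        if o["contact_force"][2]>8: break
im=save("scene","pics/s4.png"); cv2.imwrite("pics/s4c.png",cv2.resize(im[100:280,200:440,::-1],(720,540)))
E
```

```text
behind t 23.05 tcp [468.1 -28.  193.4] F [ 0.8 -0.8  0.3] gw 0.007 gf 0.0
1.25 t 23.9 tcp [504.5 -19.9 180.1] F [-0.5  0.1 -0.3] gw 0.005 gf 0.0
1.11 t 24.26 tcp [521.7 -16.  173.2] F [ 0.3  0.1 -0.6] gw 0.003 gf 0.0
0.98 t 24.62 tcp [539.2 -12.4 165.3] F [ 3.  -0.2  2.9] gw 0.002 gf 1.6
0.84 t 24.98 tcp [556.4  -8.7 155.7] F [5.2 1.5 7.6] gw 0.003 gf 3.6
0.71 t 25.33 tcp [571.5  -5.5 143.8] F [6.8 1.6 9.5] gw 0.009 gf 4.8
0.57 t 25.69 tcp [576.6  -4.3 125.4] F [-0.2  1.  -0.3] gw 0.008 gf 0.0
0.44 t 26.05 tcp [587.1  -2.1 109. ] F [-0.4  0.2 -0.3] gw 0.003 gf 0.0
0.3 t 26.41 tcp [ 5.948e+02 -3.000e-01  9.170e+01] F [ 0.1 -0.3 -0.1] gw 0.007 gf 0.0
0.17 t 26.77 tcp [599.8   0.7  73.5] F [0.3 0.4 0. ] gw 0.005 gf 0.0
0.03 t 27.12 tcp [602.2   1.2  54.8] F [-0.2 -0.2  0.9] gw 0.006 gf 0.0
1 t 27.53 tcp [603.2   1.2  52.6] F [ 0.5 -0.4 -0.4] gw -0.001 gf 0.0
0 t 27.88 tcp [603.2   1.2  51.6] F [-0.2 -0.7  0.5] gw 0.003 gf 0.2
-1 t 28.23 tcp [603.1   1.2  50.4] F [ 0.5 -1.   0.7] gw 0.002 gf 0.1
-2 t 28.58 tcp [603.    1.2  49.4] F [0.3 0.1 0.1] gw 0.007 gf 0.0
-3 t 28.93 tcp [603.1   1.2  48.5] F [0.2 1.1 0.5] gw 0.007 gf 0.0
```

View pics/s4c.png

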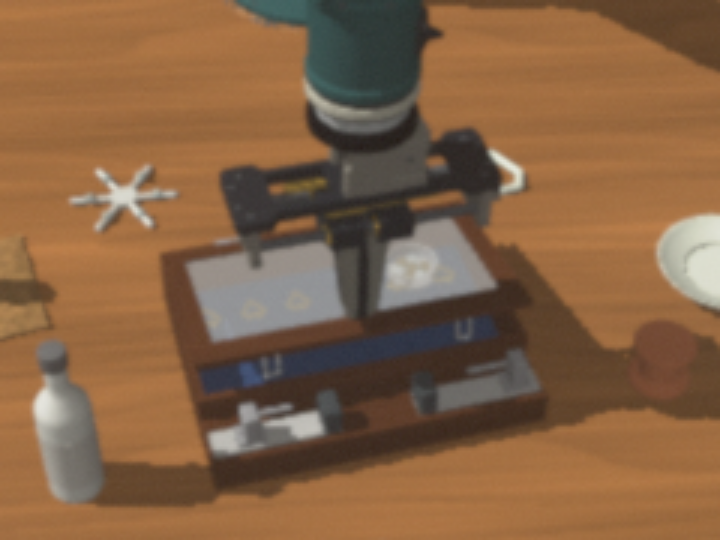

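The tip slid off and the lid isn't fully shut, so I'll measure its present angle.

```bash
python3 - <<'E'
from h import *
o=st("now"); ims=[]
for c in("scene","top"):
    im=viewer.read_camera(c); ims.append(im)
    print(c,"tcp px",pix(c,o["tcp_pos"]).round(1))
    for d in viewer.pinpoint("lid_edge",c)[:2]:
        p=towld(c,d["at"]); print(c,p.round(1),round(d["confidence"],2),"angle by z",np.arcsin(np.clip((p[2]-51)/164,-1,1)))
    for a in(0,.15,.3,.5,.7): print(a,*[pix(c,w(-80+164*np.cos(a)-6*np.sin(a),y,45.5+164*np.sin(a)+6*np.cos(a))).round().tolist() for y in(130,0,-130)])
v=np.vstack([cv2.resize(ims[0][150:250,240:400],(480,300)),cv2.resize(ims[1][150:275,250:410],(480,375))[:300]])
cv2.imwrite("pics/s5.png",v[:,:,::-1])
E
```

```text
now t 28.98 tcp [603.    1.2  48.4] F [ 1.1  0.4 -0.3] gw 0.006 gf 0.0
scene tcp px [318.4 212.5]
0 [377.0, 211.0] [323.0, 222.0] [266.0, 234.0]
0.15 [377.0, 203.0] [322.0, 214.0] [265.0, 225.0]
0.3 [377.0, 193.0] [322.0, 204.0] [264.0, 216.0]
0.5 [376.0, 180.0] [320.0, 190.0] [261.0, 201.0]
0.7 [374.0, 165.0] [318.0, 176.0] [259.0, 186.0]
top tcp px [322.5 198.4]
0 [269.0, 196.0] [320.0, 185.0] [370.0, 175.0]
0.15 [268.0, 196.0] [320.0, 185.0] [372.0, 174.0]
0.3 [267.0, 197.0] [320.0, 186.0] [373.0, 175.0]
0.5 [266.0, 202.0] [321.0, 190.0] [376.0, 179.0]
0.7 [266.0, 209.0] [322.0, 197.0] [379.0, 185.0]
```

View pics/s5.png

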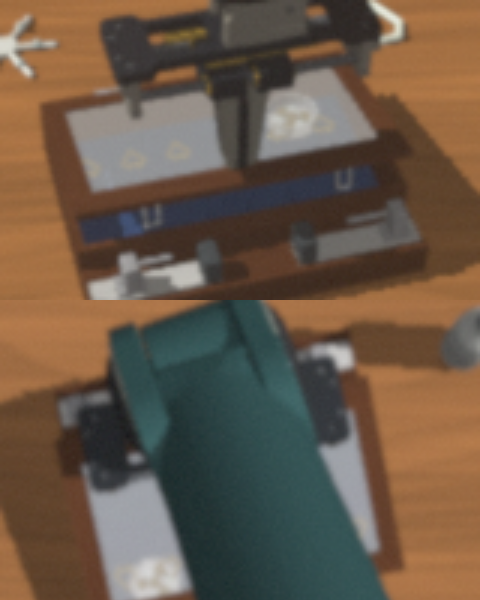

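In the scene crop the lid's free edge, with its right corner at about px (267,222), sits at roughly 0.2 rad. The fingertip pokes through the clear panel, so only the wooden frame can be pushed. I'll lift out and press straight down on the frame strip near the free edge.

```bash
python3 - <<'E'
from h import *
p=robot.observe()["tcp_pos"]
robot.servo_line([p[0],p[1],90],feed=60); st("lift")
robot.servo_line([p[0],p[1],125],feed=150)
q=w(73,0,125); robot.servo_line(q,feed=150); st("over edge")
for z in list(range(110,56,-6))+[56,54,53,52,51.5,51,50.5,50,49.5,49]:
    robot.servo_line([q[0],q[1],z],feed=50); o=st(z)
    if o["contact_force"][2]>(12 if z<54 else 20): break
ims=[]
im=save("scene","pics/s6.png"); cv2.imwrite("pics/s6c.png",cv2.resize(im[150:270,230:400,::-1],(680,480)))
for d in viewer.pinpoint("lid_edge","scene")[:2]: print(towld("scene",d["at"]),d["confidence"])
E
```

```text
lift t 30.02 tcp [602.8   1.1  89.8] F [-0.3 -0.6  0.2] gw 0.001 gf 0.0
over edge t 30.71 tcp [625.    6.3 123.5] F [0.1 0.2 0.7] gw 0.004 gf 0.0
110 t 31.16 tcp [625.2   5.9 109.5] F [-0.1 -0.3 -0.4] gw 0.004 gf 0.0
104 t 31.43 tcp [625.4   6.  103.7] F [-0.1  0.3 -0.3] gw 0.002 gf 0.0
98 t 31.69 tcp [625.3   6.   97.5] F [0.5 0.  1.4] gw 0.009 gf 0.0
92 t 31.96 tcp [625.3   6.   91.5] F [ 0.4  0.6 -0.1] gw 0.005 gf 0.0
86 t 32.23 tcp [625.3   6.   85.5] F [ 0.3 -0.7  0.5] gw 0.004 gf 0.0
80 t 32.49 tcp [625.3   6.   79.5] F [ 0.   0.2 -0.3] gw 0.005 gf 0.0
74 t 32.76 tcp [625.3   6.   73.5] F [ 0.3 -0.1 -0.2] gw 0.005 gf 0.0
68 t 33.02 tcp [625.3   6.   67.5] F [ 0.9 -1.1  0.9] gw 0.005 gf 0.0
62 t 33.29 tcp [625.3   6.   61.5] F [-0.2  0.6  0.3] gw 0.005 gf 0.0
56 t 33.56 tcp [625.3   6.   55.5] F [-0.3  0.  -0.3] gw 0.002 gf 0.0
54 t 33.81 tcp [625.6   6.1  53.9] F [-0.7 -0.2  0.9] gw 0.005 gf 0.0
53 t 34.06 tcp [625.6   6.   53. ] F [ 0.3  0.5 -0.4] gw 0.005 gf 0.0
52 t 34.31 tcp [625.7   6.1  52. ] F [-0.5 -0.6 -0.4] gw 0.006 gf 0.0
51.5 t 34.56 tcp [625.7   6.1  51.5] F [ 0.3 -0.3  0.9] gw 0.004 gf 0.1
51 t 34.81 tcp [625.7   6.   51. ] F [-0.2 -0.3  0.8] gw 0.001 gf 0.2
50.5 t 35.06 tcp [625.6   6.1  50.5] F [-0.   0.1  0. ] gw 0.005 gf 0.2
50 t 35.31 tcp [625.6   6.1  50. ] F [0.5 0.5 1.2] gw 0.005 gf 0.2
49.5 t 35.56 tcp [625.6   6.   49.4] F [0.4 0.3 0.8] gw 0.004 gf 0.1
49 t 35.81 tcp [625.6   6.1  49. ] F [ 0.6 -0.4  0. ] gw 0.01 gf 0.1
[631.69931563   9.73361689  82.97711418] 0.9
```

View pics/s6c.png

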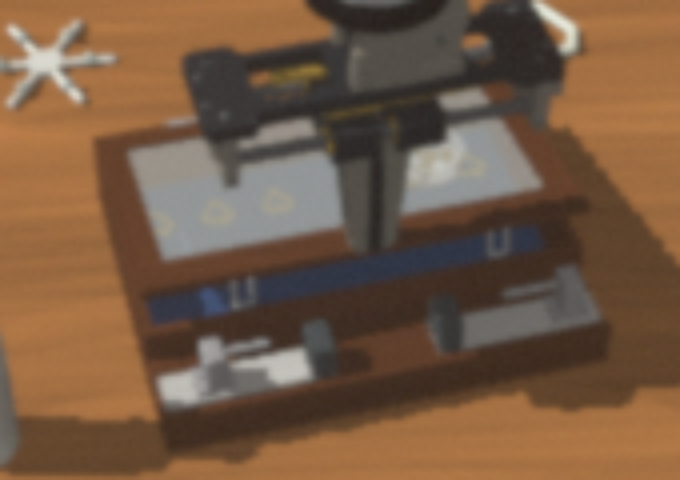

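```bash
python3 - <<'E'
from h import *
q=w(73,0,0)
print("tcp px",pix("scene",[625.6,6.1,49]).round(1))
robot.servo_line([q[0],q[1],75],feed=60); st("a"); viewer.read_camera("scene")
for d in viewer.pinpoint("lid_edge","scene")[:1]: print(towld("scene",d["at"]).round(1),d["confidence"])
robot.servo_line([q[0],q[1],160],feed=200); st("b"); im=viewer.read_camera("scene")
for d in viewer.pinpoint("lid_edge","scene")[:1]: print(towld("scene",d["at"]).round(1),d["confidence"])
for n in("case","lid_hinge","slide_left_top","jar"): print(n,[(towld("scene",d["at"]).round(1).tolist(),round(d["confidence"],2)) for d in viewer.pinpoint(n,"scene")[:1]])
cv2.imwrite("pics/s7c.png",cv2.resize(im[150:260,240:400,::-1],(800,550),interpolation=cv2.INTER_CUBIC))
E
```

```text
tcp px [321.2 219.4]
a t 36.49 tcp [625.7   5.9  75.4] F [-0.6  0.7 -0.6] gw 0.005 gf 0.0
b t 37.17 tcp [625.    5.8 159.1] F [-0.2  0.9 -0.3] gw 0.008 gf 0.0
[633.7   5.8  80.6] 0.6
case [([554.2, -9.5, 0.6], 0.62)]
lid_hinge [([617.4, 236.1, -2.4], 0.65)]
slide_left_top [([635.0, 119.3, 58.1], 0.64)]
jar [([487.5, -320.8, 3.4], 0.55)]
```

View pics/s7c.png

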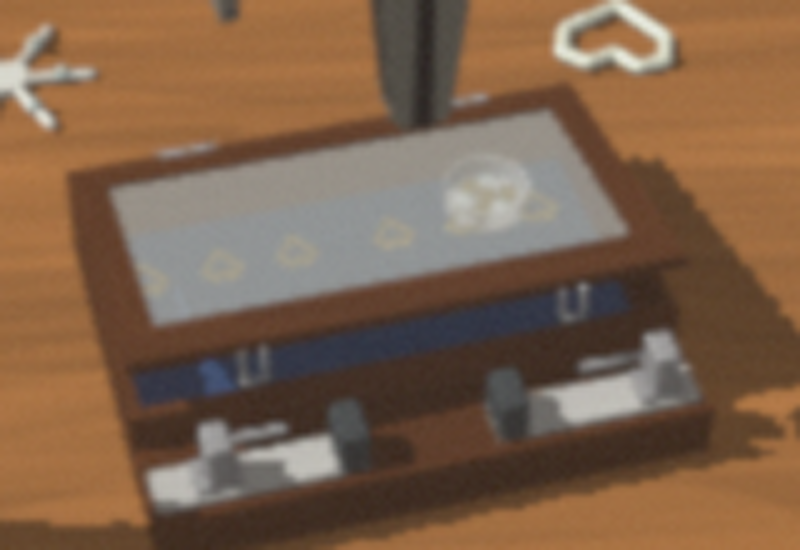

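The fingertip shows at px (323,176), higher than the TCP projects, and the lid edge is still about 30 mm up with nothing pierced. So the real tip of the shut fingers is some 20 mm above the nominal TCP. That explains the slip over the edge, so I'll press deeper under force watch.

```bash
python3 - <<'E'
from h import *
print([(z,pix("scene",[625,5.8,z]).round(1).tolist()) for z in(159,170,180,190)])
q=w(74,0,0)
robot.servo_line([q[0],q[1],56],feed=200)
z=56
while z>24:
    z-=4 if z>38 else 1.5
    robot.servo_line([q[0],q[1],z],feed=60); o=st(z)
    if np.linalg.norm(o["contact_force"])>12: break
viewer.read_camera("scene")
for d in viewer.pinpoint("lid_edge","scene")[:1]: print(towld("scene",d["at"]).round(1),d["confidence"])
E
```

```text
[(159, [321.9, 183.7]), (170, [322.0, 179.9]), (180, [322.0, 176.3]), (190, [322.1, 172.7])]
52 t 38.38 tcp [627.2   6.2  53. ] F [ 0.1 -0.7 -0.8] gw 0.006 gf 0.0
48 t 38.63 tcp [626.6   6.2  48. ] F [ 0.8  0.4 -0.5] gw 0.006 gf 0.0
44 t 38.88 tcp [626.3   6.2  43.6] F [0.  0.6 0. ] gw 0.006 gf 0.0
40 t 39.13 tcp [626.3   6.3  39.6] F [ 0.8  0.4 -0.6] gw 0.005 gf 0.0
36 t 39.38 tcp [626.3   6.2  35.7] F [0.  0.6 0.8] gw 0.005 gf 0.0
34.5 t 39.63 tcp [626.5   6.3  34.4] F [-0.1  0.1 -0.4] gw 0.003 gf 0.0
33.0 t 39.88 tcp [626.5   6.3  32.9] F [0.5 0.2 1. ] gw 0.006 gf 0.0
31.5 t 40.13 tcp [626.5   6.2  31.4] F [1.4 0.1 0.4] gw 0.004 gf 0.0
30.0 t 40.38 tcp [626.5   6.2  29.9] F [-0.9  0.3  0.2] gw 0.007 gf 0.0
28.5 t 40.63 tcp [626.5   6.3  28.4] F [-0.5  0.3 -0.2] gw 0.004 gf 0.0
27.0 t 40.88 tcp [626.5   6.2  26.9] F [ 0.3 -0.8  1. ] gw 0.01 gf 0.0
25.5 t 41.13 tcp [626.5   6.3  25.4] F [-0.7  0.6  0.5] gw 0.009 gf 0.0
24.0 t 41.38 tcp [626.5   6.2  23.9] F [-0.6 -0.2  0.3] gw 0.005 gf 0.0
[635.4   5.2  54.6] 0.7
```

The lid edge has dropped to about 54.6 mm, so it's following with very little force. I'll continue to a firm stop.

```bash
python3 - <<'E'
from h import *
q=w(74,0,0); z=24
while z>10:
    z-=1
    robot.servo_line([q[0],q[1],z],feed=60); o=st(z)
    if o["contact_force"][2]>8: break
im=viewer.read_camera("scene"); 
for d in viewer.pinpoint("lid_edge","scene")[:1]: print(towld("scene",d["at"]).round(1),d["confidence"])
print("tcp px",pix("scene",o["tcp_pos"]))
cv2.imwrite("pics/s8c.png",cv2.resize(im[150:260,240:400,::-1],(800,550),interpolation=cv2.INTER_CUBIC))
E
```

```text
23 t 41.73 tcp [626.6   6.2  22.9] F [-0.1  0.2 -0.4] gw 0.001 gf 0.0
22 t 41.98 tcp [626.5   6.3  21.9] F [ 0.2 -0.2  0.6] gw 0.006 gf 0.0
21 t 42.23 tcp [626.5   6.2  20.9] F [ 0.2  0.5 -0. ] gw 0.007 gf 0.0
20 t 42.48 tcp [626.5   6.2  19.9] F [-0.7  0.2 -0.2] gw 0.007 gf 0.0
19 t 42.73 tcp [626.7   6.3  19.4] F [-1.1 -0.3  4.9] gw 0.006 gf 2.2
18 t 42.98 tcp [626.7   6.3  19.3] F [-3.5 -1.8 11.1] gw 0.002 gf 5.4
[634.    3.7  53.2] 0.64
tcp px [321.14771455 228.52452835]
```

View pics/s8c.png

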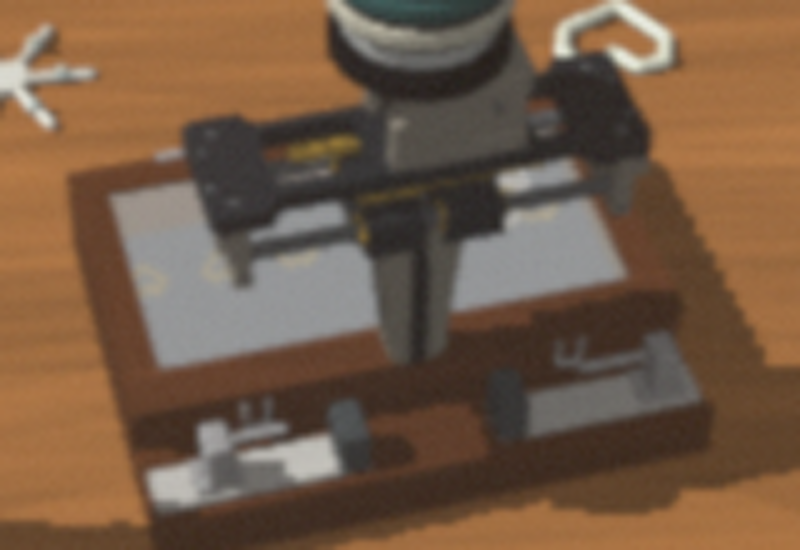

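The picture shows the lid flush, with the tip resting on its frame at px (323,222). The firm stop (11 N) came at TCP 19.3 mm, so the tip offset is about 32 mm, and the lid edge measures 53 mm, which is shut. Next are the slides. I'll turn the gripper a quarter turn to keep its body clear of the glue, and set the TCP height so the real tip is at about 38 mm.

```bash
cat > slide.py <<'E'
from h import *
def push(s,y0,yaw):   # s=+1 left, -1 right; y0 = start |y| of the grip centre
    r=down(yaw); X=112; S=y0+6+10+11
    p=w(X,s*S,120); robot.movep(p,r); st("over")
    robot.servo_line(w(X,s*S,30),feed=150); robot.servo_line(w(X,s*S,6),feed=80); o=st("down")
    if abs(o["contact_force"][2])>6: robot.servo_line(w(X,s*S,60)); print("blocked"); return
    robot.servo_line(w(X,s*70,6),feed=70); st("near")
    y=70
    while y>58:
        y-=1.5; robot.servo_line(w(X,s*y,6),feed=60); o=robot.observe()
        f=o["contact_force"][:2]@(w(0,s,0)-w(0,0,0))[:2]
        if f>7: break
    st(f"end y {y} f {f:.1f}")
    robot.servo_line(w(X,s*(y+6),6),feed=60); robot.servo_line(w(X,s*(y+6),120),feed=200)
E
python3 - <<'E'
from slide import *
q=w(74,0,0); robot.servo_line([q[0],q[1],40],feed=80); robot.servo_line([q[0],q[1],130],feed=200)
j=robot.observe()["joints"]; best=None
for k in(1,-1):
    a=[kin.ik(w(112,s*130,z),down(W+k*np.pi/2)) for s in(1,-1) for z in(6,120)]
    print(k,[None if x is None else x.round(2).tolist() for x in a])
    if all(x is not None for x in a):
        c=max(abs(x-j).max() for x in a)
        if best is None or c<best[0]: best=(c,k)
print(best); yaw=W+best[1]*np.pi/2; json.dump(yaw,open("yaw.json","w"))
push(1,115-TL,yaw)
viewer.read_camera("scene")
for n in("slide_left_top","lid_edge","slide_right_top"):print(n,[(towld("scene",d["at"]).round(1).tolist(),round(d["confidence"],2)) for d in viewer.pinpoint(n,"scene")[:1]])
print("home L",w(108,50,56),"R",w(108,-50,56)); st("x")
E
```

```text
1 [[0.24, 0.84, -0.76, 1.67, 0.69, 0.92, -0.57], [0.3, 0.71, -0.84, 1.61, 0.58, 1.09, -0.49], [0.58, 0.89, -0.74, 1.54, 0.68, 0.98, -0.15], [0.61, 0.77, -0.8, 1.48, 0.58, 1.14, -0.08]]
-1 [[-0.73, 0.77, 0.66, 1.74, -0.6, 0.85, -2.72], [-0.73, 0.6, 0.66, 1.68, -0.42, 1.0, -2.86], [0.17, 0.75, -0.09, 1.57, 0.08, 0.83, -2.88], [0.19, 0.62, -0.11, 1.51, 0.07, 1.02, -2.87]]
(np.float64(1.2132810296249519), -1)
over t 45.27 tcp [634.8 145.  118.8] F [-0.1 -1.3 -0.7] gw 0.008 gf 0.0
down t 46.48 tcp [635.2 145.8   5.4] F [0.1 0.5 0. ] gw 0.006 gf 0.0
near t 47.55 tcp [648.8  82.4   5.8] F [-0.8 -0.3 -0.5] gw 0.007 gf 0.0
end y 62.5 f 7.4 t 48.8 tcp [650.1  77.6   5.9] F [-2.3  7.1 -0.1] gw 0.004 gf 3.4
slide_left_top [([678.5, -84.9, 57.9], 0.5)]
lid_edge [([637.1, 7.2, 53.2], 0.73)]
slide_right_top [([681.3, -83.5, 55.5], 0.61)]
home L [649.38295718  62.27468717  56.        ] R [670.3106211  -35.51096047  56.        ]
x t 49.97 tcp [648.5  81.1 118.4] F [-0.3 -0.2  0.1] gw 0.005 gf 0.0
```

The left slide stopped at y ≈ 65 mm in the case frame (home expected at 66), with 7 N against the stop. The lid remains shut. Now the right slide.

```bash
python3 - <<'E'
from slide import *
yaw=json.load(open("yaw.json"))+0.1
p=w(112,0,120); robot.servo_line(p,feed=200)
push(-1,115-TR,yaw)
q=robot.observe()["tcp_pos"]; robot.servo_line([q[0]-60,q[1],200],feed=250)
im=viewer.read_camera("scene")
for n in("slide_left_top","slide_right_top","lid_edge","jar","glue"):print(n,[(towld("scene",d["at"]).round(1).tolist(),round(d["confidence"],2)) for d in viewer.pinpoint(n,"scene")[:2]])
cv2.imwrite("pics/s9c.png",cv2.resize(im[140:270,160:400,::-1],(800,433),interpolation=cv2.INTER_CUBIC)); st("x")
E
```

```text
over t 51.03 tcp [ 690.5 -109.5  119.6] F [ 0.5  1.3 -0.8] gw 0.005 gf 0.0
down t 52.23 tcp [ 690.  -110.5    5.3] F [-0.3 -0.3  0.8] gw 0.0 gf 0.0
near t 53.21 tcp [678.3 -53.8   5.8] F [-0.3 -0.4  0.8] gw 0.006 gf 0.0
end y 64.0 f 7.8 t 54.21 tcp [677.7 -51.6   6.1] F [ 3.1 -7.3 -3.1] gw 0.004 gf 3.8
slide_left_top []
slide_right_top [([671.5, -34.8, 56.9], 0.51)]
lid_edge [([634.1, 9.0, 54.2], 0.72)]
jar [([501.0, 318.9, -0.1], 0.53), ([487.9, -320.8, 4.4], 0.5)]
glue [([692.8, -215.5, 3.5], 0.71), ([659.3, 15.1, 22.4], 0.66)]
x t 56.02 tcp [617.4 -53.4 198.6] F [-0.3  0.8 -1.1] gw 0.006 gf 0.0
```

View pics/s9c.png

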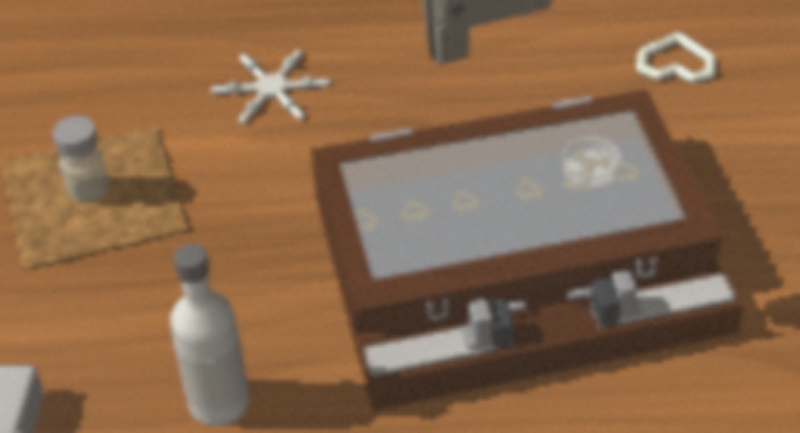

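The picture shows the jar standing on the mat at (80,160), the lid flush, and both grips against their dark stops at (483,322) and (625,292). The glue stands undisturbed. Handing in.

```bash
python3 -c "
from h import *
print(robot.job_done())"
```

```text
the job is handed in; nothing more can be done
None
```

I handed the job in at about 56 s on the robot's clock: the jar stands upright on the mat, the lid is shut and both lock slides are against their end stops, as checked by camera and contact force; the judge's verdict was not shown.

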